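# Refit the hose clamp on the barbed fitting

### The arm

A 6-joint arm with a two-finger parallel gripper is mounted at the origin on a cart in front of the work surface, level with it; the furniture and walls round the work are solid. World frame = base frame: x ahead of the robot, y to its left, z up, the work surface at z = 0. Lengths are in m, angles in degrees, forces in N, time in s.
With the tool pointing down it reaches from about 0.375 to 0.9 m from the base axis. Payload 3.1 kg.
Tool frame: the origin (TCP) lies on the centre line of the jaws, within the pads' length; the fingertips stand 25 mm ahead of it and the grasp point (between the pads) lies 6 mm ahead of it; y points along the fingers, x is the direction in which the jaws open and shut, and the axes are right-handed (so a half turn about y gives the same grasp; the last joint's range is limited). The gripper opens to 87 mm and grips with 3 to 60 N. Pads are 19 mm wide; open, the fingers measure 117 mm over their backs; the gripper's body (75 mm by 190 mm) begins 51 mm behind the grasp point.
Start: joints at [-10.227, 30.224, 82.088, -0, 67.689, -10.227], TCP at [0.625, 0, 0.248] pointing down, gripper open.
Joint ranges: [-176.69, 176.69], [-43.24, 126.21], [12.49, 139.97], [-82, 262], [0, 151.66], [-163.58, 163.58]. Speed limits (degrees/s): [159.86, 159.86, 180, 180, 180, 180].

### API

Orientations are given as a 3x3 rotation matrix whose columns are the frame's x, y, z axes.
In Python, from rig import * gives the robot as it stands.
- The arm moves only by the tool play_rows, never from a script. Its argument "commands" is a list of rows, each a list of 2 entries, a list of its own where there are three numbers: the shift along the world's x, y, z in m, then the turn, a rotation vector about the world's x, y, z in rad. A call has 1 to 10 rows; each row is the pose to reach, as a shift and turn from the pose commanded when the call began; what a row does not reach only later rows make up. A row lasts 1/8 s, in which the tool goes at most 62.5 mm and 10.7 degrees, less where a joint would pass 70% of its speed; a pose out of reach is approached as far as the arm can. A call with a gripper value outside its range is refused whole. "gripper" is the finger opening in m, from 0 to 0.087, set as the call begins (left out, the last holds). The fingers move at their own pace and stop on an object; the grip force is fixed at half the most. Time passes only in rows, so rows that repeat a pose let the fingers close. It gives the time, the measured TCP pose, the force and the opening at its end, in the units of the state.
- read_state(): the state, without advancing time (a new reading comes with each control period).
- capture(name): name is "scene" or "side" or "wrist"; returns a dict with "frame" (400x640x3 uint8, red, green, blue), "depth" (400x640 float32, m along the optical axis (not along the pixel's ray), 0 where there is no reading), "mtx" (3x3 intrinsics, pixels), "dist_coeffs" ([k1, k2, p1, p2, k3] as OpenCV has them; the pictures are not rectified), "cam_to_world" (4x4, takes a point from camera to world coordinates); the wrist camera has in their place "hand_eye" (4x4, takes a point from camera to tool coordinates, whose origin is the TCP and whose axes are the tool frame's). Camera axes: x right, y down, z forward; pixel columns grow to the right and rows downward; lengths in m; the calibration is good to about 2 mm. A picture is of the moment at which its call begins: read the wrist's pose just before it.
- hand_in(): hands the job in, once; it reports no verdict.
The state is a dict: "time_s": time; "joint_positions": joint angles; "qvel": joint speeds; "tau": joint torques, N m; "position": TCP position; "tcp_rot": TCP orientation; "force": force on the tool from outside, world axes, zero at the start; "moment": the same for the moment, N m; "opening": opening from 0.0 (shut) to 1.0 (fully open).
Only numpy, scipy, OpenCV 4.12 (cv2) and the standard library are available. Lean on these libraries where they do the work, as an engineer would, in place of code of your own. Each camera call takes 0.05 s, during which the arm holds its last target. There are 200 camera calls.

### The job

Put the larger of the two hose clamps back on the fitting with the barbed stub: slide its band along the stub, past the barbs, until it is fully home against the block. Then turn its thumb wing clockwise, as seen from above, until it stops, so that the clamp is snug; leave it standing there and let go.

Things in the scene. Friction and masses are not known exactly. Their poses are not given: they have to be found in the camera images.
- hose_clamp: Larger of two steel hose clamps (other ring: 31 mm), 0.36 kg, standing on the bench: ring 52 mm outside, 16 wide, 42 clear bore; beside it the screw housing, x -22 to 8, y -47 to -25 mm, 49 tall. Origin: bore centre, 26 mm above the underside. x along the bore, to the flat back (ring and housing flush at x = 8); z up. Screw axis vertical at x -7, y -36.
- wing (a point): Centre of the flat upright thumb wing on top of that clamp's screw, on the screw axis. Wing 34 mm long (its x), 9 thick (13 at the boss in the middle; its y), 26 high; centre 74 mm above the clamp's underside, lower edge 61 mm, above the ring's top (52). Pinch it from above; the clamp can be lifted and slid by it, as the screw's friction (0.03 N m) resists turning.
- clamp_screw (a joint): Wing angle, rad. Starts at 0 to 0.2 (loose; at 0 the wing is parallel to the bore), grows clockwise seen from above, up to a firm stop at 1.35, where the band's inner strap has closed on the stub. Stays where left. With the clamp's back against the block, block and stub keep the clamp from turning along with the wing.
- stub_root (a point): Where the barbed stub's axis leaves the front of its fixed aluminium block (50 mm deep, 54 tall; face y -63 to 45 mm). Axis level, 26 mm above the bench, like the bore of the standing clamp. x points into the block, z up; the stub runs 64 mm along -x: plain neck 26 mm in diameter, 30 long, then three barbs of 32 mm diameter. The other fitting has a smooth stub: not meant.
There are look-alikes about, which are no part of the job. Leave any blue look-alike of the hose_clamp alone. What is shaped like the part that bears stub_root but blue or purple is not meant.

How it is judged:
By the outcome, as a careful person would: the job done as asked, in the order asked, and still so for the second after the job is handed in, with the robot touching nothing.
It also fails if it takes over 40 s, if anything falls off the work surface, if the arm or the gripper's body presses on something with over 40 N, if the wrist force passes 120 N, or if a joint passes its speed limit or range.

## Working session

There is one attempt and no reset: what is moved stays moved. The work goes in short steps, Python scripts to look and compute and a tool call to move; the robot and the scene stay as the last step left them, time stands still between calls to the robot, and variables do not carry over. Pictures are saved under pics/ and viewed, about 8 in all and at most 12, crops included, and the job is handed in when it is done.

Besides the shell and the picture viewer there is one more tool, called as a command line: name --argument value ..., lists and objects as JSON in quotes. play_rows: Moves the arm, as the interface text tells. Its arguments: {"type":"object","properties":{"commands":{"type":"array"},"gripper":{"type":"number"}},"required":["commands"]}

```bash
mkdir -p pics
cat > h.py <<'E'
from rig import *
import numpy as np, cv2
def grab(n):
    s=read_state(); c=capture(n)
    if 'hand_eye' in c:
        T=np.eye(4);T[:3,:3]=s['tcp_rot'];T[:3,3]=s['position'];c['T']=T@np.array(c['hand_eye'])
    else: c['T']=np.array(c['cam_to_world'])
    return c
def cloud(c):
    d=c['depth'];h,w=d.shape;u,v=np.meshgrid(np.arange(w),np.arange(h))
    p=cv2.undistortPoints(np.stack([u,v],-1).reshape(-1,1,2).astype(float),np.array(c['mtx']),np.array(c['dist_coeffs'])).reshape(h,w,2)
    P=np.concatenate([p,np.ones((h,w,1))],-1)*d[...,None]
    W=P@c['T'][:3,:3].T+c['T'][:3,3]; W[d==0]=np.nan
    return W
def save(c,f,roi=None):
    im=c['frame'][...,::-1]
    if roi: a,b,e,g=roi; im=im[b:g,a:e]; k=min(800/im.shape[1],600/im.shape[0]); im=cv2.resize(im,None,fx=k,fy=k)
    cv2.imwrite('pics/'+f,im)
E
python3 - <<'E'
from h import *
for n in('scene','side','wrist'):
    c=grab(n);save(c,n+'0.png');np.save(n+'0.npy',cloud(c));print(n,c['T'].round(3).tolist(),(c['depth']>0).mean())
print({k:np.round(v,3).tolist() for k,v in read_state().items()})
E
```

```text
scene [[-0.716, -0.353, 0.602, -0.378], [-0.698, 0.344, -0.628, 0.939], [0.015, -0.87, -0.493, 0.78], [0.0, 0.0, 0.0, 1.0]] 0.9961953125
side [[0.889, -0.203, 0.41, -0.182], [-0.457, -0.438, 0.774, -1.196], [0.023, -0.876, -0.482, 0.841], [0.0, 0.0, 0.0, 1.0]] 0.9854375
wrist [[1.0, 0.0, -0.002, 0.625], [-0.0, -0.963, -0.27, 0.075], [-0.002, 0.27, -0.963, 0.384], [0.0, 0.0, 0.0, 1.0]] 0.99484765625
{'time_s': 0.15, 'joint_positions': [-10.227, 30.268, 82.138, 0.001, 67.688, -10.227], 'qvel': [-0.041, -0.142, -0.191, 0.029, -0.054, -0.111], 'tau': [0.001, -44.043, -17.684, 0.063, 0.055, -0.0], 'position': [0.624, 0.0, 0.247], 'tcp_rot': [[1.0, -0.002, 0.0], [-0.0, 0.0, 1.0], [-0.002, -1.0, 0.0]], 'force': [-0.986, -0.62, -0.731], 'moment': [0.053, 0.035, 0.026], 'opening': 0.996}
```

View pics/scene0.png

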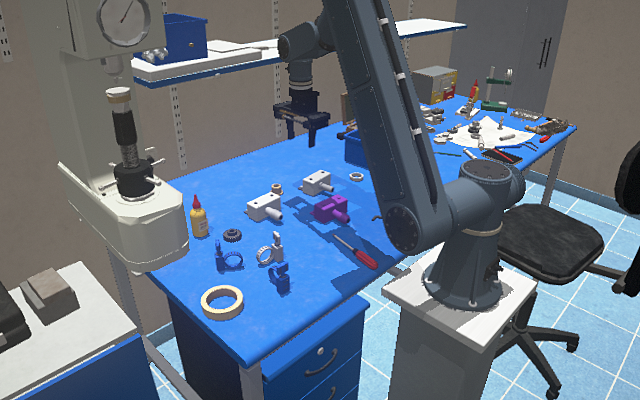

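View pics/wrist0.png

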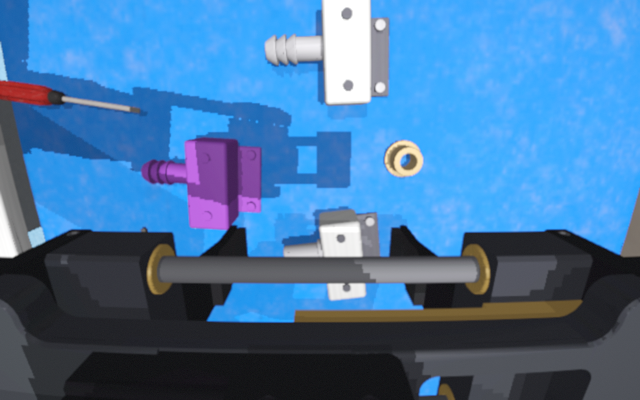

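The scene view shows the white fittings at (265,207) and (318,183), the purple one at (330,208), the steel clamp at about (270,250) and blue clamps at (228,258) and (280,277). The wrist view shows the barbed fitting at about (345,50).

Run:
```python
from h import *
c=grab('scene');save(c,'s1.png',(190,160,370,300))
W=np.load('scene0.npy');D=np.load('wrist0.npy')
for p in [(270,250),(277,238),(265,207),(278,216),(318,183),(228,258),(280,277),(263,255),(357,176)]: print(p,W[p[1],p[0]].round(3))
for p in [(345,50),(300,48),(270,50),(325,98),(325,5),(340,20),(340,240)]: print('w',p,D[p[1],p[0]].round(3))
```

```text
(270, 250) [0.482 0.263 0.001]
(277, 238) [0.421 0.284 0.082]
(265, 207) [0.627 0.16  0.043]
(278, 216) [0.569 0.155 0.033]
(318, 183) [ 0.626 -0.08   0.045]
(228, 258) [ 0.537  0.373 -0.001]
(280, 277) [0.317 0.366 0.053]
(263, 255) [0.475 0.295 0.002]
(357, 176) [ 0.622 -0.292  0.001]
w (345, 50) [0.653 0.142 0.055]
w (300, 48) [0.605 0.148 0.038]
w (270, 50) [0.572 0.146 0.039]
w (325, 98) [0.632 0.094 0.05 ]
w (325, 5) [0.632 0.186 0.053]
w (340, 20) [0.647 0.172 0.053]
w (340, 240) [ 0.651 -0.071  0.057]
```

View pics/s1.png

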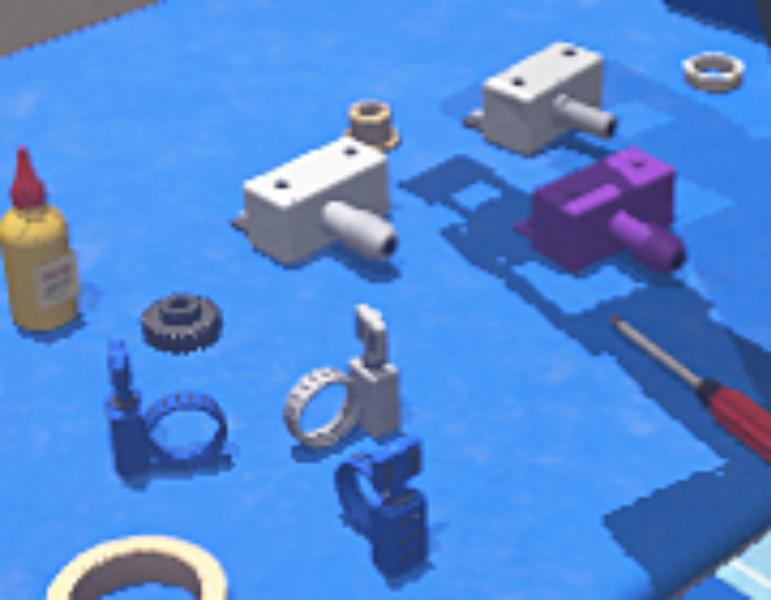

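View pics/side0.png

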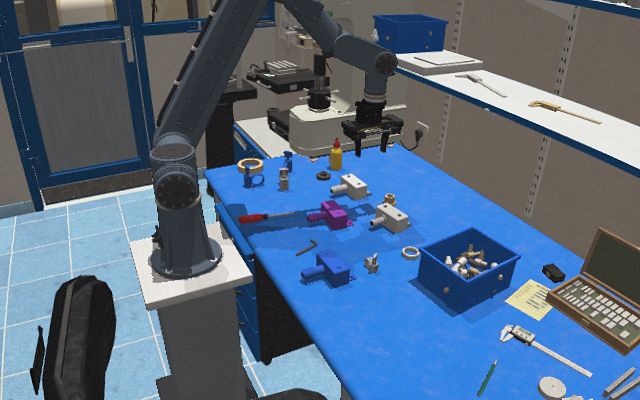

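The crop shows the steel clamp with a large ring, with its housing to the right of the ring; scene pixels are roughly ring (265,255), housing (278,253), wing (276,236). In the side view there's a second, small steel clamp at (372,263). The barbed fitting is at y≈0.15. I'll go look from above the clamp.

Run:
```python
from h import *
W=np.load('scene0.npy');im=cv2.imread('pics/scene0.png');hsv=cv2.cvtColor(im,cv2.COLOR_BGR2HSV)
m=(hsv[...,1]<90)&(W[...,2]>0.004)&(abs(W[...,0]-.42)<.09)&(abs(W[...,1]-.29)<.09)
for z0,z1 in((.004,.055),(.056,.1)):
    P=W[m&(W[...,2]>z0)&(W[...,2]<z1)];print(len(P),P.min(0),P.max(0),np.median(P,0))
D=np.load('wrist0.npy');im=cv2.imread('pics/wrist0.png');hsv=cv2.cvtColor(im,cv2.COLOR_BGR2HSV)
m=(hsv[...,1]<70)&(D[...,2]>0.046)&(D[...,2]<.065)&(D[...,1]>.05)
P=D[m];print(len(P),P.min(0),P.max(0),np.median(P[:,2]),cv2.minAreaRect(P[:,:2].astype(np.float32)*1000))
s=(hsv[...,1]<70)&(D[...,2]>0.03)&(D[...,2]<.046)&(D[...,1]>.1)&(D[...,0]<.62)
P=D[s];print(len(P),P.min(0),P.max(0))
for x in np.arange(.55,.63,.008):
    q=P[abs(P[:,0]-x)<.004]
    if len(q): print(x.round(3),q[:,1].min().round(4),q[:,1].max().round(4),q[:,2].max().round(4))
```

```text
304 [0.41633853 0.26767974 0.0040311 ] [0.50218758 0.33850951 0.05444588] [0.43735686 0.28845192 0.03163083]
60 [0.41531364 0.2705511  0.0575746 ] [0.45016574 0.28432286 0.08914833] [0.43090037 0.27956742 0.08282934]
4922 [0.62850568 0.08783474 0.04606895] [0.68128593 0.1919752  0.05892235] 0.05426188399080201 ((654.555908203125, 140.11788940429688), (50.323150634765625, 103.80940246582031), 1.939054250717163)
1158 [0.56574767 0.1324514  0.03006296] [0.61999848 0.16292303 0.04358512]
0.566 0.1376 0.1574 0.0396
0.574 0.1325 0.1625 0.0431
0.582 0.1344 0.1608 0.0421
0.59 0.1334 0.1623 0.043
0.598 0.1336 0.1629 0.0436
0.606 0.1367 0.1599 0.0407
0.614 0.1368 0.1616 0.0406
0.622 0.1378 0.1613 0.0404
```

play_rows --commands '[[[-0.06,0.06,0.0],[0,0,0]],[[-0.12,0.1,0.01],[0,0,0]],[[-0.17,0.15,0.01],[0,0,0]],[[-0.2,0.18,0.01],[0,0,0]],[[-0.2,0.18,0.01],[0,0,0]],[[-0.2,0.18,0.01],[0,0,0]]]'

```text
time_s: 0.95
position: [0.4246, 0.1806, 0.2578]
tcp_rot: [[1.0, 0.001, -0.002], [0.002, -0.0, 1.0], [0.001, -1.0, -0.0]]
force: [0.8, -0.0, 0.3]
opening: 1.002
```

Run:
```python
from h import *
c=grab('wrist');save(c,'w1.png');D=cloud(c);np.save('w1.npy',D);s=read_state();print(s['position'],s['time_s'],s['joint_positions'])
hsv=cv2.cvtColor(c['frame'],cv2.COLOR_RGB2HSV)
for n,z0,z1 in(('wing',.064,.1),('hous',.045,.051),('ring',.01,.06)):
    m=(hsv[...,1]<80)&(D[...,2]>z0)&(D[...,2]<z1)&(abs(D[...,0]-.42)<.09)&(abs(D[...,1]-.29)<.09)
    P=D[m]
    if len(P):print(n,len(P),P.min(0),P.max(0),np.median(P[:,2]),cv2.minAreaRect(P[:,:2].astype(np.float32)*1000))
```

```text
[0.42603217 0.17998952 0.25785841] 1.0 [ 9.03954984e+00  1.68553401e+01  1.03953958e+02 -4.34565742e-02
  5.90796109e+01  9.00680680e+00]
wing 353 [0.41775615 0.26754842 0.06417656] [0.44953855 0.28329328 0.08974618] 0.08693522139754489 ((433.729736328125, 275.51580810546875), (13.04075813293457, 32.692867279052734), 82.1732177734375)
hous 476 [0.41922426 0.26437186 0.04501142] [0.483437   0.37674646 0.05099895] 0.04877768714252087 ((450.036865234375, 322.11114501953125), (124.6680908203125, 29.329776763916016), 71.8001708984375)
ring 858 [0.35177857 0.26437186 0.01371727] [0.483437   0.37674646 0.05445362] 0.04911507762299833 ((427.124755859375, 313.1532287597656), (135.20278930664062, 102.86347961425781), 11.210710525512695)
```

View pics/w1.png

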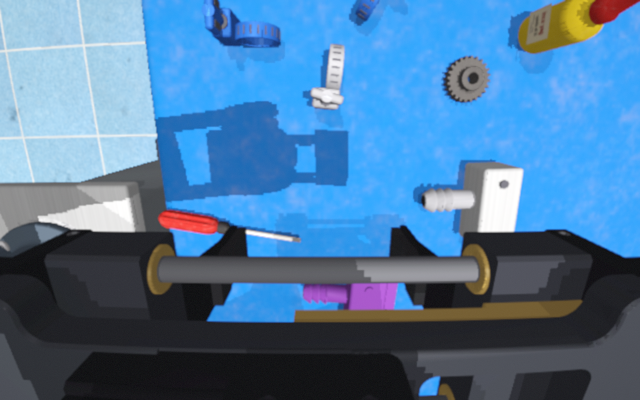

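The wrist view shows the steel clamp's ring at (335,65), wing/housing at (326,98), and the barbed stub at (440,198) pointing away from its block. The clamp's back already faces about +x, towards the block. I'll refine the clamp yaw and the wing.

Run:
```python
from h import *
D=np.load('w1.npy');im=cv2.imread('pics/w1.png');hsv=cv2.cvtColor(im,cv2.COLOR_BGR2HSV)
st=(hsv[...,1]<90)
b=st&(abs(D[...,0]-.435)<.05)
P=D[b&(D[...,2]>.02)&(D[...,1]>.288)&(D[...,1]<.36)]
print('ring',len(P),P.min(0),P.max(0),cv2.minAreaRect(P[:,:2].astype(np.float32)*1000))
for y in np.arange(.29,.35,.008):
    q=P[abs(P[:,1]-y)<.004]
    if len(q):print(y.round(3),len(q),q[:,0].min().round(4),q[:,0].max().round(4),q[:,2].max().round(4))
P=D[b&(D[...,2]>.08)&(D[...,1]<.3)&(D[...,1]>.25)];print('wingtop',len(P),P.mean(0),cv2.minAreaRect(P[:,:2].astype(np.float32)*1000))
P=D[b&(D[...,2]>.04)&(D[...,2]<.053)&(D[...,1]<.29)&(D[...,1]>.25)];print('housetop',len(P),P.min(0),P.max(0),cv2.minAreaRect(P[:,:2].astype(np.float32)*1000))
B=D[(hsv[...,1]<80)&(abs(D[...,2]-.053)<.006)&(D[...,0]>.6)&(D[...,0]<.7)&(D[...,1]>.07)&(D[...,1]<.22)]
print('block',B.min(0),B.max(0),cv2.minAreaRect(B[:,:2].astype(np.float32)*1000))
w=np.load('wrist0.npy');h=cv2.cvtColor(cv2.imread('pics/wrist0.png'),cv2.COLOR_BGR2HSV)
p=w[(h[...,0]>138)&(h[...,0]<160)&(h[...,1]>90)&(w[...,2]>.015)];print('purple',p.min(0),p.max(0))
```

```text
ring 626 [0.43402888 0.28809698 0.02954486] [0.45315483 0.33656646 0.0542421 ] ((443.89837646484375, 312.0243225097656), (49.107173919677734, 16.17092514038086), 84.40806579589844)
0.29 90 0.4341 0.45 0.0476
0.298 119 0.434 0.4506 0.0526
0.306 111 0.4349 0.4514 0.0538
0.314 113 0.4358 0.4524 0.0542
0.322 104 0.4369 0.4525 0.0525
0.33 81 0.4381 0.4532 0.0477
0.338 8 0.4397 0.4523 0.0364
wingtop 335 [0.43363925 0.27537653 0.08675449] ((433.73944091796875, 275.56500244140625), (12.94640827178955, 32.737281799316406), 81.65978240966797)
housetop 213 [0.41922426 0.26437186 0.04001922] [0.44921692 0.28922032 0.05277165] ((434.2164306640625, 276.80657958984375), (24.856239318847656, 29.977338790893555), 89.94512939453125)
block [0.62708103 0.1118818  0.04700241] [0.67923868 0.19729047 0.05868406] ((653.9244384765625, 154.78855895996094), (50.43021774291992, 83.79832458496094), 2.4461891651153564)
purple [ 0.23052638 -0.05749519  0.01508454] [0.57285544 0.12576218 0.22807459]
```

Clamp: yaw ≈ -5.6°, screw axis at about (0.4335, 0.2757), wing at about -8.3°. Stub: root ≈ (0.629, 0.150), axis yaw ≈ +2.2°. Rotating and positioning above the wing now.

play_rows --commands '[[[0.0,0.02,0],[0,0,0.18]],[[0.0,0.04,-0.02],[0,0,0.36]],[[0.0085,0.06,-0.03],[0,0,0.54]],[[0.0085,0.08,-0.05],[0,0,0.72]],[[0.0085,0.0957,-0.07],[0,0,0.9]],[[0.0085,0.0957,-0.08],[0,0,1.08]],[[0.0085,0.0957,-0.09],[0,0,1.26]],[[0.0085,0.0957,-0.1],[0,0,1.426]],[[0.0085,0.0957,-0.1],[0,0,1.426]],[[0.0085,0.0957,-0.1],[0,0,1.426]]]' --gripper 0.06

```text
time_s: 2.25
position: [0.435, 0.2753, 0.1576]
tcp_rot: [[0.148, 0.001, -0.989], [0.989, 0.0, 0.148], [0.0, -1.0, -0.001]]
force: [0.4, 0.3, -0.3]
opening: 0.69
```

Run:
```python
from h import *
c=grab('wrist');save(c,'w2.png');D=cloud(c);s=read_state();print(s['position'],s['tcp_rot'],s['time_s'])
m=(cv2.cvtColor(c['frame'],cv2.COLOR_RGB2HSV)[...,1]<90)&(abs(D[...,0]-.4335)<.03)&(abs(D[...,1]-.2757)<.018)&(D[...,2]>.07)&(D[...,2]<.1)
P=D[m];print(len(P),P.mean(0) if len(P) else 0,cv2.minAreaRect(P[:,:2].astype(np.float32)*1000))
```

```text
[0.43473036 0.27541365 0.15775807] [[ 1.47279923e-01  1.12847117e-03 -9.89094207e-01]
 [ 9.89094739e-01  3.06756707e-04  1.47280353e-01]
 [ 4.69612913e-04 -9.99999316e-01 -1.07098579e-03]] 2.3
600 [0.43076246 0.27646026 0.08542471] ((433.0315246582031, 276.12554931640625), (12.852211952209473, 33.06816101074219), 82.01629638671875)
```

View pics/w2.png

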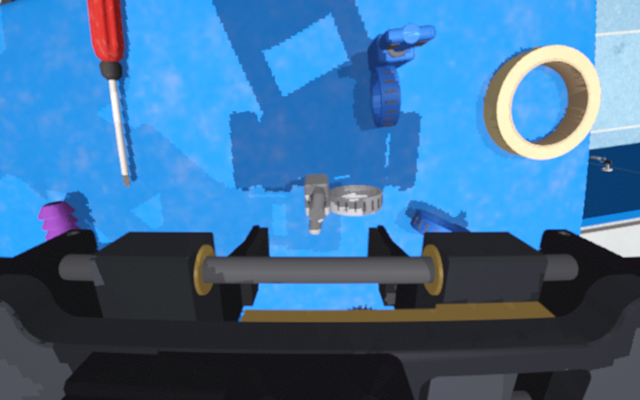

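The wing at about (317,205) sits centred between the open fingers, with the ring to its right at (355,200). Descending and gripping.

play_rows --commands '[[[-0.001,0.0005,-0.025],[0,0,0]],[[-0.001,0.0005,-0.05],[0,0,0]],[[-0.001,0.0005,-0.066],[0,0,0]],[[-0.001,0.0005,-0.073],[0,0,0]],[[-0.001,0.0005,-0.073],[0,0,0]]]'

```text
time_s: 2.92
position: [0.4328, 0.2762, 0.0846]
tcp_rot: [[0.145, 0.0, -0.989], [0.989, 0.0, 0.145], [0.0, -1.0, -0.0]]
force: [0.4, -0.1, 0.6]
opening: 0.693
```

play_rows --commands '[[[0,0,0],[0,0,0]],[[0,0,0],[0,0,0]],[[0,0,0],[0,0,0]],[[0,0,0],[0,0,0]],[[0,0,0],[0,0,0]],[[0,0,0],[0,0,0]]]' --gripper 0.0

```text
time_s: 3.68
position: [0.4323, 0.2759, 0.0846]
tcp_rot: [[0.144, -0.001, -0.99], [0.99, -0.001, 0.144], [-0.001, -1.0, 0.0]]
force: [0.0, -2.2, 1.6]
opening: 0.137
```

Gripped (11.9 mm opening, about the wing boss). Lifting and carrying to the stand-off in front of the stub.

play_rows --commands '[[[0,0,0.012],[0,0,0]],[[0,0,0.03],[0,0,0]],[[0.005,-0.015,0.04],[0,0,0.02]],[[0.02,-0.045,0.04],[0,0,0.05]],[[0.04,-0.08,0.04],[0,0,0.08]],[[0.06,-0.115,0.04],[0,0,0.11]],[[0.08,-0.148,0.04],[0,0,0.136]],[[0.09,-0.164,0.04],[0,0,0.136]],[[0.0925,-0.1663,0.04],[0,0,0.136]],[[0.0925,-0.1663,0.04],[0,0,0.136]]]'

```text
time_s: 4.92
position: [0.524, 0.1107, 0.1244]
tcp_rot: [[0.009, -0.002, -1.0], [1.0, 0.001, 0.009], [0.001, -1.0, 0.002]]
force: [0.2, 0.3, -3.6]
opening: 0.14
```

Run:
```python
from h import *
c=grab('wrist');D=cloud(c);s=read_state();print(s['position'],s['force'],s['time_s'])
d=grab('scene');W=cloud(d);np.savez('c3.npz',D=D,W=W,w=c['frame'],s=d['frame'])
a=cv2.resize(c['frame'][100:270,180:560],(800,358))
b=cv2.resize(d['frame'][160:260,200:400],(480,240))
o=np.zeros((598,800,3),np.uint8);o[:358]=a;o[358:,:480]=b
cv2.imwrite('pics/m3.png',o[...,::-1])
```

```text
[0.52378967 0.11099166 0.1244045 ] [ 0.18421851  0.56163033 -3.37813789] 4.975
```

View pics/m3.png

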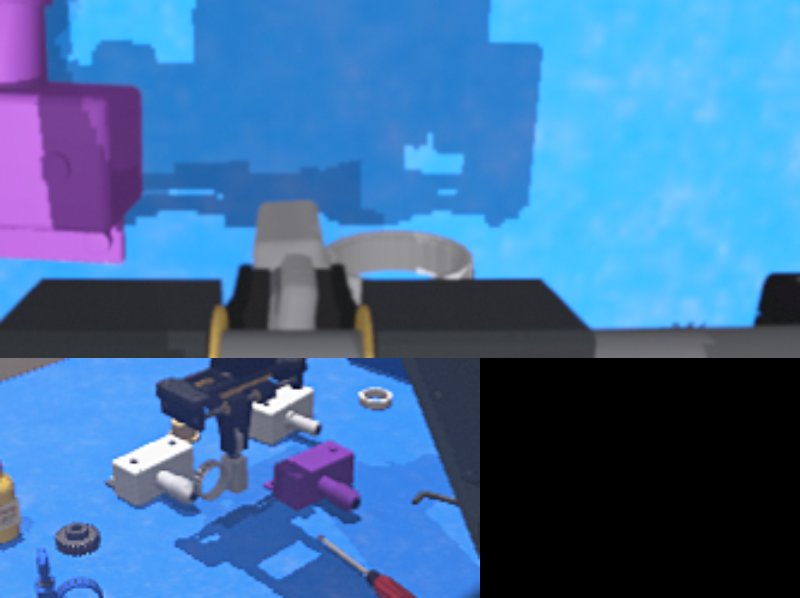

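The clamp (ring at (400,255) and housing at (290,235) in the upper crop) hangs upright, clear of the purple part. Lowering, then measuring the ring.

play_rows --commands '[[[0,0,-0.015],[0,0,0]],[[0,0,-0.03],[0,0,0]],[[0,0,-0.0385],[0,0,0]],[[0,0,-0.0385],[0,0,0]],[[0,0,-0.0385],[0,0,0]]]'

```text
time_s: 5.65
position: [0.525, 0.1099, 0.0857]
tcp_rot: [[0.009, -0.0, -1.0], [1.0, 0.0, 0.009], [0.0, -1.0, 0.0]]
force: [-0.5, 0.2, -4.0]
opening: 0.141
```

Run:
```python
from h import *
s=read_state();print(s['position'],s['force'],s['time_s'])
for n in('wrist','scene'):
    c=grab(n);D=cloud(c);hs=cv2.cvtColor(c['frame'],cv2.COLOR_RGB2HSV)
    m=(hs[...,1]<80)&(D[...,2]>.006)&(D[...,2]<.06)
    for nm,q in(('ring',(D[...,0]>.505)&(D[...,0]<.555)&(D[...,1]>.124)&(D[...,1]<.185)),('house',(D[...,0]>.49)&(D[...,0]<.555)&(D[...,1]>.09)&(D[...,1]<.124)),('stub',(D[...,0]>.56)&(D[...,0]<.62)&(D[...,1]>.12)&(D[...,1]<.18))):
        P=D[m&q]
        if len(P)>5: print(n,nm,len(P),P.min(0).round(4),P.max(0).round(4),cv2.minAreaRect(P[:,:2].astype(np.float32)*1000))
    save(c,n+'4.png',(200,150,400,300) if n=='scene' else None)
```

```text
[0.52495184 0.10994673 0.08570907] [-0.52919445  0.17551543 -3.95305081] 5.65
wrist ring 1206 [0.5223 0.1241 0.006 ] [0.5396 0.1718 0.0508] ((531.53369140625, 148.24288940429688), (16.46583366394043, 47.7552375793457), 2.398122549057007)
wrist house 920 [0.5105 0.1002 0.0064] [0.5275 0.124  0.0565] ((518.4492797851562, 111.64362335205078), (16.443714141845703, 22.865373611450195), 7.069469451904297)
scene ring 101 [0.5211 0.1246 0.0061] [0.5414 0.1731 0.0585] ((531.3916625976562, 148.8521728515625), (20.29876708984375, 48.52701950073242), 0.4963608980178833)
scene house 116 [0.5076 0.1039 0.0061] [0.5399 0.1237 0.0549] ((524.3507080078125, 115.85577392578125), (33.47262954711914, 17.69055938720703), 14.841462135314941)
scene stub 124 [0.5627 0.1374 0.0179] [0.6191 0.1672 0.0443] ((590.5321044921875, 151.78128051757812), (27.52546501159668, 56.41427230834961), 85.50147247314453)
```

View pics/scene4.png

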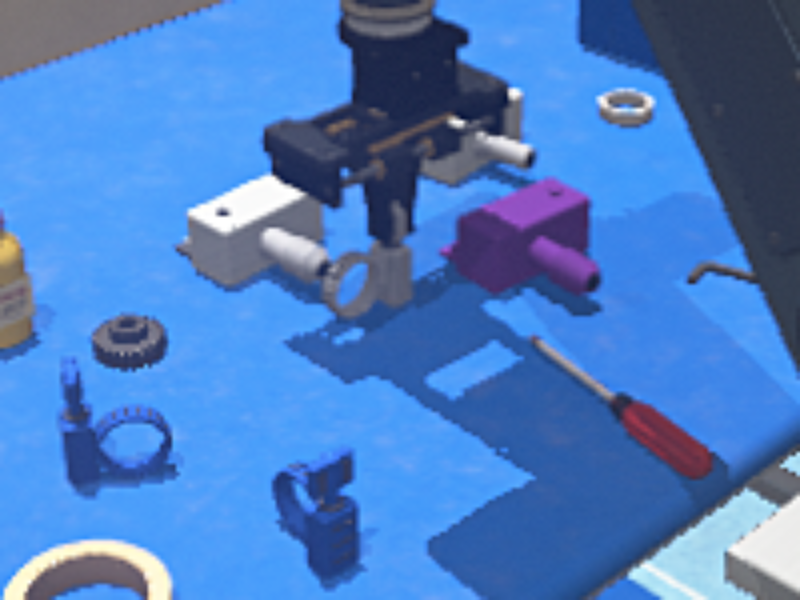

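The ring at crop (350,285) lines up with the stub end at (320,265); measured ring yaw is 2.4° and its centre is within about 1 mm of the stub axis. Sliding on.

play_rows --commands '[[[0.01,0.0004,0],[0,0,0]],[[0.02,0.0008,0],[0,0,0]],[[0.03,0.0012,0],[0,0,0]],[[0.04,0.0015,0],[0,0,0]],[[0.05,0.0019,0],[0,0,0]],[[0.06,0.0023,0],[0,0,0]],[[0.07,0.0027,0],[0,0,0]],[[0.078,0.003,0],[0,0,0]],[[0.082,0.0031,0],[0,0,0]],[[0.082,0.0031,0],[0,0,0]]]'

```text
time_s: 7.0
position: [0.6071, 0.113, 0.086]
tcp_rot: [[0.009, -0.0, -1.0], [1.0, -0.0, 0.009], [-0.0, -1.0, 0.0]]
force: [-0.0, 0.1, -3.6]
opening: 0.138
```

play_rows --commands '[[[0.002,0.0001,0],[0,0,0]],[[0.004,0.0002,0],[0,0,0]],[[0.006,0.0002,0],[0,0,0]],[[0.006,0.0002,0],[0,0,0]]]'

```text
time_s: 7.5
position: [0.6132, 0.1132, 0.0861]
tcp_rot: [[0.009, 0.0, -1.0], [1.0, -0.0, 0.009], [-0.0, -1.0, -0.0]]
force: [0.0, 0.3, -4.7]
opening: 0.136
```

Still no contact; stepping in 1 mm rows.

play_rows --commands '[[[0.001,0,0],[0,0,0]],[[0.002,0,0],[0,0,0]],[[0.002,0,0],[0,0,0]],[[0.002,0,0],[0,0,0]]]'

```text
time_s: 8.0
position: [0.6147, 0.1132, 0.086]
tcp_rot: [[0.009, -0.001, -1.0], [1.0, 0.0, 0.009], [-0.0, -1.0, 0.001]]
force: [-0.3, 0.1, -3.7]
opening: 0.139
```

play_rows --commands '[[[0.001,0,0],[0,0,0]],[[0.0015,0,0],[0,0,0]],[[0.0015,0,0],[0,0,0]]]'

```text
time_s: 8.38
position: [0.6151, 0.1132, 0.0859]
tcp_rot: [[0.009, -0.003, -1.0], [1.0, -0.0, 0.009], [-0.0, -1.0, 0.003]]
force: [-4.7, -0.2, -1.0]
opening: 0.137
```

Contact at x≈0.615, as predicted. Seating it on the bench and pressing a little more.

play_rows --commands '[[[-0.001,0,-0.0005],[0,0,0]],[[-0.001,0,-0.0015],[0,0,0]],[[0.0,0,-0.0015],[0,0,0]],[[0.001,0,-0.0015],[0,0,0]],[[0.001,0,-0.0015],[0,0,0]]]'

```text
time_s: 9.0
position: [0.6152, 0.1133, 0.0845]
tcp_rot: [[0.009, -0.005, -1.0], [1.0, -0.0, 0.009], [-0.0, -1.0, 0.005]]
force: [-8.4, 0.4, 1.6]
opening: 0.136
```

Run:
```python
from h import *
s=read_state();print(s['position'],s['force'],s['moment'],s['time_s'],np.round(s['joint_positions'],1))
c=grab('wrist');save(c,'w5.png',(160,100,560,400));D=cloud(c);hs=cv2.cvtColor(c['frame'],cv2.COLOR_RGB2HSV)
P=D[(hs[...,1]<80)&(D[...,2]>.03)&(D[...,2]<.056)&(D[...,0]>.59)&(D[...,0]<.627)&(D[...,1]>.13)&(D[...,1]<.185)]
print(P.min(0),P.max(0),cv2.minAreaRect(P[P[:,2]>.044][:,:2].astype(np.float32)*1000))
```

```text
[0.61518459 0.113299   0.08447025] [-8.35329749  0.40966868  1.56793377] [0.02950404 1.36965545 0.00655308] 9.0 [  0.2  42.4  88.6  -0.   49.3 -89.3]
[0.59002747 0.13167146 0.03002973] [0.62236969 0.17552744 0.04998288] ((617.3131103515625, 150.6590118408203), (8.602079391479492, 37.69902038574219), 2.722648859024048)
```

View pics/w5.png

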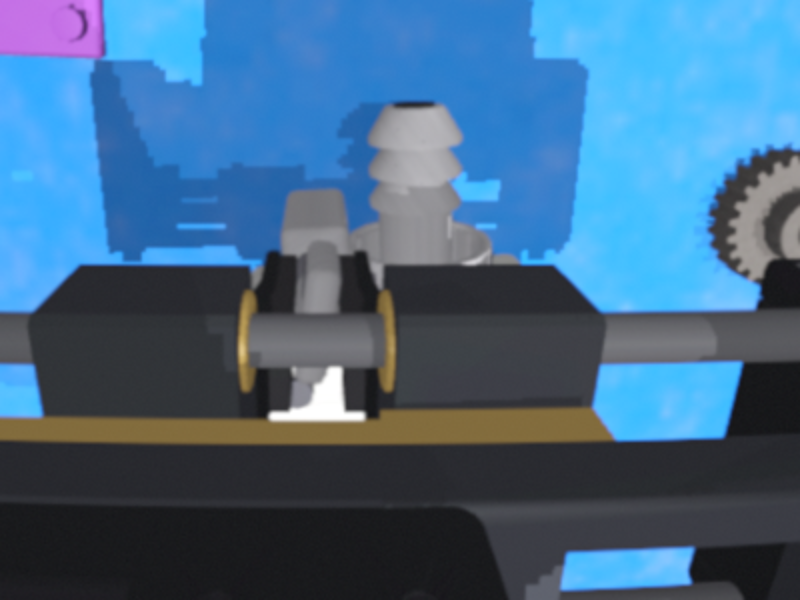

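The ring is past the three barbs (barbs at (415,165), ring at (420,240)) and against the block. Now turning clockwise, keeping a light push.

play_rows --commands '[[[0,0,0],[0,0,-0.12]],[[0,0,0],[0,0,-0.24]],[[0,0,0],[0,0,-0.36]],[[0,0,0],[0,0,-0.48]],[[0,0,0],[0,0,-0.6]],[[0,0,0],[0,0,-0.72]],[[0,0,0],[0,0,-0.84]],[[0,0,0],[0,0,-0.96]],[[0,0,0],[0,0,-1.08]],[[0,0,0],[0,0,-1.08]]]'

```text
time_s: 10.3
position: [0.6157, 0.1141, 0.0845]
tcp_rot: [[0.887, -0.004, -0.463], [0.463, 0.001, 0.887], [-0.003, -1.0, 0.003]]
force: [-6.8, 1.4, 1.0]
opening: 0.14
```

Run:
```python
from h import *
s=read_state();print(s['position'],s['tcp_rot'],s['force'],s['moment'],s['time_s'],s['opening'],np.round(s['joint_positions'],1))
```

```text
[0.61567821 0.11405722 0.08445709] [[ 0.88650952 -0.00401505 -0.46269293]
 [ 0.46270041  0.00113694  0.88651398]
 [-0.00303334 -0.99999129  0.00286567]] [-6.81686001  1.41035568  1.01176074] [ 0.31736389  1.26388726 -0.01724402] 10.3 0.13996239709691255 [  0.3  42.4  88.6   0.1  49.2 -27.4]
```

play_rows --commands '[[[0,0,0],[0,0,-0.05]],[[0,0,0],[0,0,-0.1]],[[0,0,0],[0,0,-0.15]],[[0,0,0],[0,0,-0.19]],[[0,0,0],[0,0,-0.19]]]'

```text
time_s: 10.92
position: [0.6159, 0.1141, 0.0845]
tcp_rot: [[0.957, -0.003, -0.289], [0.289, 0.001, 0.957], [-0.003, -1.0, 0.002]]
force: [-6.4, 2.4, 1.1]
opening: 0.14
```

Run:
```python
from h import *
s=read_state();R=s['tcp_rot'];print(s['position'],np.arctan2(R[1][0],R[0][0]),s['force'],s['moment'],s['time_s'])
```

```text
[0.61590445 0.11405887 0.08449136] 0.29273224423735816 [-6.38556271  2.44381902  1.11939664] [0.32465809 1.17153843 0.1451152 ] 10.925
```

play_rows --commands '[[[0,0,0],[0,0,-0.03]],[[0,0,0],[0,0,-0.06]],[[0,0,0],[0,0,-0.06]]]'

```text
time_s: 11.3
position: [0.616, 0.1137, 0.0845]
tcp_rot: [[0.973, -0.003, -0.231], [0.231, 0.0, 0.973], [-0.003, -1.0, 0.001]]
force: [-6.6, 0.7, 1.4]
opening: 0.138
```

Run:
```python
from h import *
s=read_state();R=s['tcp_rot'];print(s['position'],np.arctan2(R[1][0],R[0][0]),s['force'],s['moment'],s['time_s'])
```

```text
[0.61604872 0.11372853 0.08451408] 0.2328846563989313 [-6.63909066  0.67108484  1.43584101] [0.06697328 1.12453293 0.19393873] 11.3
```

play_rows --commands '[[[0,0,0],[0,0,-0.04]],[[0,0,0],[0,0,-0.08]],[[0,0,0],[0,0,-0.08]]]'

```text
time_s: 11.68
position: [0.6162, 0.1132, 0.0845]
tcp_rot: [[0.988, -0.003, -0.152], [0.152, -0.0, 0.988], [-0.003, -1.0, -0.0]]
force: [-5.5, -0.0, 0.8]
opening: 0.139
```

Run:
```python
from h import *
s=read_state();R=s['tcp_rot'];print(s['position'],np.arctan2(R[1][0],R[0][0]),s['force'],s['moment'],s['time_s'],s['opening'])
c=grab('wrist');save(c,'w6.png',(160,100,560,400))
```

```text
[0.61618755 0.11321019 0.08454679] 0.1527983220730515 [-5.52409668 -0.01990586  0.83539261] [-0.09314687  1.12819471  0.12935755] 11.675 0.13937453517638193
```

View pics/w6.png

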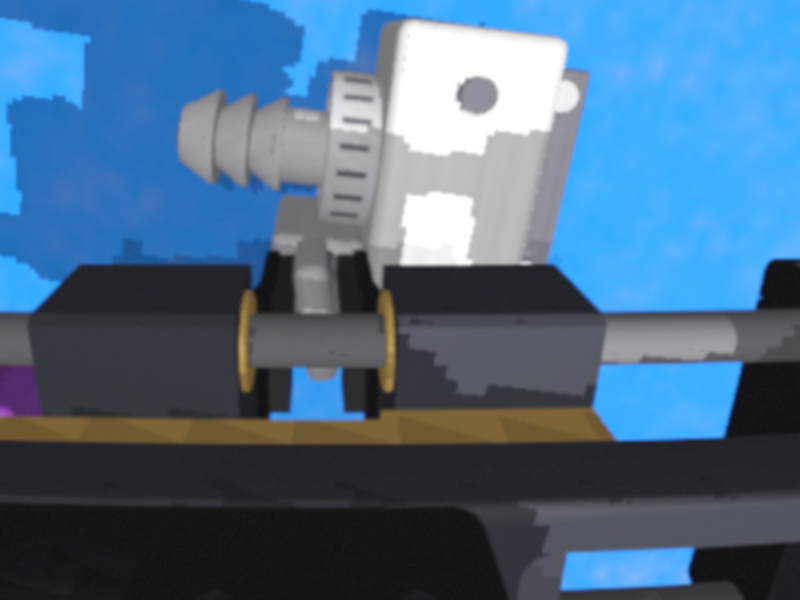

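The ring is against the block (ring right edge at about x=376, block edge at about x=385), and the wing is held at (318,290). The wrench moment rose to 0.19 N·m and then dropped, so the jaws may have slipped at the stop. I'll release, back up and measure the ring and wing angles.

play_rows --commands '[[[-0.0015,0,0],[0,0,0]],[[-0.0015,0,0],[0,0,0]],[[-0.0015,0,0],[0,0,0]]]' --gripper 0.05

```text
time_s: 12.1
position: [0.6181, 0.1132, 0.0854]
tcp_rot: [[0.988, 0.005, -0.151], [0.151, 0.0, 0.989], [0.005, -1.0, -0.001]]
force: [1.2, 0.2, -0.3]
opening: 0.394
```

play_rows --commands '[[[0,0,0.02],[0,0,0]],[[0,0,0.05],[0,0,0]],[[0,-0.02,0.09],[0,0,0]],[[0,-0.05,0.12],[0,0,0]],[[0,-0.07,0.12],[0,0,0]],[[0,-0.07,0.12],[0,0,0]],[[0,-0.07,0.12],[0,0,0]]]'

```text
time_s: 12.98
position: [0.6151, 0.0438, 0.2029]
tcp_rot: [[0.989, -0.003, -0.151], [0.151, 0.001, 0.989], [-0.003, -1.0, 0.001]]
force: [-0.0, 0.2, -0.3]
opening: 0.578
```

```bash
cat > m.py <<'E'
from h import *
import sys
s=read_state();print(s['position'],s['time_s'])
c=grab('wrist');D=cloud(c);hs=cv2.cvtColor(c['frame'],cv2.COLOR_RGB2HSV);st=hs[...,1]<90
X,Y,Z=D[...,0],D[...,1],D[...,2]
def rect(n,m):
    P=D[m];print(n,len(P),P.min(0).round(4),P.max(0).round(4),cv2.minAreaRect(P[:,:2].astype(np.float32)*1000))
    return P
rect('wing',st&(Z>.078)&(Z<.095)&(abs(X-.6155)<.025)&(abs(Y-.113)<.03))
P=rect('ring',st&(Z>.044)&(Z<.06)&(X>.595)&(X<.6255)&(Y>.127)&(Y<.18))
for y in np.arange(.13,.175,.006):
    q=st&(abs(Y-y)<.003)&(Z>.03)&(X>.59)&(X<.66);a=X[q];z=Z[q]
    r=a[(a<.626)&(z>.042)];print(y.round(3),'ring xmin',r.min().round(4) if len(r) else 0)
B=D[st&(Z>.051)&(Z<.06)&(X>.622)&(X<.69)&(Y>.08)&(Y<.21)];print('block',cv2.minAreaRect(B[:,:2].astype(np.float32)*1000))
save(c,sys.argv[1],(200,30,500,255))
E
python3 m.py w7.png
```

```text
[0.61510352 0.04381031 0.20294415] 12.975
wing 422 [0.6076 0.0986 0.079 ] [0.623  0.131  0.0893] ((615.2681884765625, 114.8922119140625), (11.120357513427734, 32.79740905761719), 11.080889701843262)
ring 557 [0.6122 0.1318 0.044 ] [0.6255 0.1708 0.0539] ((619.260986328125, 151.30841064453125), (13.284612655639648, 38.92570114135742), 1.9711909294128418)
0.13 ring xmin 0.6076
0.136 ring xmin 0.6134
0.142 ring xmin 0.598
0.148 ring xmin 0.5975
0.154 ring xmin 0.5979
0.16 ring xmin 0.6123
0.166 ring xmin 0.6122
0.172 ring xmin 0.6122
block ((651.2041625976562, 142.47706604003906), (57.81940841674805, 107.18549346923828), 2.4690768718719482)
```

View pics/w7.png

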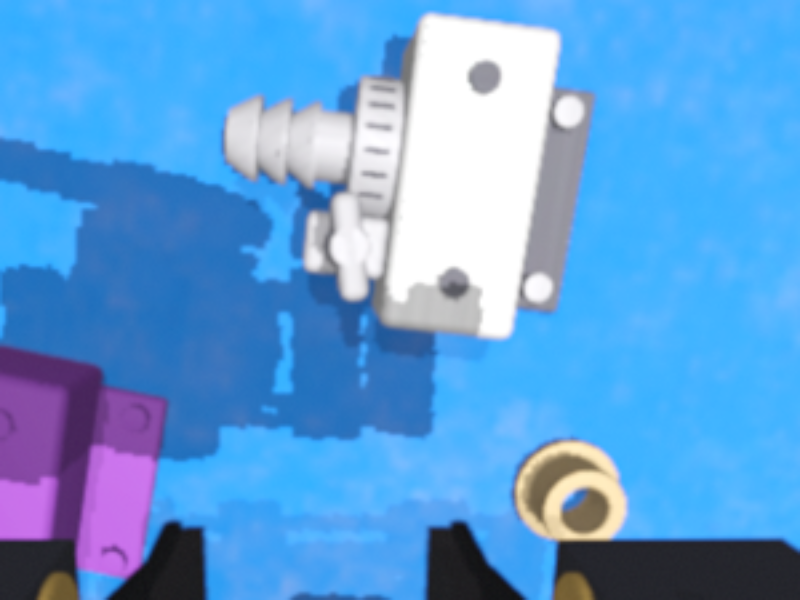

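The picture shows the ring at (378,140) flush and parallel to the block face, with the gap even at both ring and housing. The wing at (350,245) is crosswise, about 1.39–1.41 rad measured against a stop at 1.35, and the gripper is clear. Handing in.

```bash
python3 -c "
from rig import *
s=read_state();print(s['time_s'],s['force']);print(hand_in())"
```

```text
13.025 [-0.43166723  0.23691763 -0.74467877]
the job is handed in; nothing more can be done
None
```

The larger steel clamp is on the barbed stub, home against the block, with its wing turned clockwise to the stop. I let go, backed the gripper clear, and handed in at about 13 s; `hand_in()` gives no verdict.

- **Seating:** I gripped the clamp by its wing and slid it past the three barbs. It touched the block at about 5 N, and I seated it on the bench under about 8 N. After release the ring looked flush: its yaw was 2.0° against the block's 2.5°, and its back was within about 1 mm of the block face.
- **Tightening:** The resisting moment rose from about 0 to 0.19 N·m, well above the 0.03 N·m screw friction. It then dropped to 0.13 N·m as I turned further, so the jaws probably slipped a little on the wing once the stop was reached.
- **Disagreement:** The final pictures put the wing at about 1.39–1.41 rad, slightly past the stated stop of 1.35. The ring shows no sign of having turned, so I put this down to measurement error of 2–4°.

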